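Find the tired spring clip in the test-tile rack and replace it with the spare

ROBOT

A 6-joint arm with a two-finger parallel gripper is mounted at the origin on a cart in front of the work surface, level with it; the furniture and walls round the work are solid. World frame = base frame: x ahead of the robot, y to its left, z up, the work surface at z = 0. Lengths are in m, angles in rad, forces in N, time in s.
With the tool pointing down it reaches from about 0.275 to 1 m from the base axis. Payload 8.4 kg.
Tool frame: the origin (TCP) lies on the centre line of the jaws, within the pads' length; the fingertips stand 17 mm ahead of it and the grasp point (between the pads) lies 2 mm behind it (bot.tcp_to_tips is the z of the fingertips in the tool frame, in m); z points along the fingers, y is the line along which they close (so a half turn about z gives the same grasp; the last joint's range is limited). The gripper opens to 85 mm and grips with 20 to 120 N. Pads are 22 mm wide; open, the fingers measure 114 mm over their backs; the gripper's body (76 mm by 85 mm) begins 54 mm behind the grasp point. The pads swing forward as they close: fully open they stand 13 mm farther back than shut.
Start: joints at [-1.344, 0.353, 1.633, -0, 1.155, -0.002], TCP at [0.142, -0.609, 0.248] pointing down, gripper open.
Joint ranges: [-2.63, 2.63], [-0.92, 2.1], [0.06, 2.66], [-1.3, 4.44], [0, 2.69], [-3.02, 3.02]. Speed limits (rad/s): [2.22, 2.22, 2.79, 3.14, 3.14, 3.14].

INTERFACE

Orientations are given as a unit quaternion [x, y, z, w].
In Python, from workcell import bot, hand, kinematics, get_obs, vision, hand_in gives the robot as it stands. The module is installed in compiled form; this text tells all that it offers. Calls block until the motion is done:
- bot.reach(position, orientation): joint-space move of the TCP to a pose.
- bot.servo_line(position, ori=None, velocity=0.15): straight line of the TCP; ori=None keeps the orientation; velocity is the mean speed in m/s.
- bot.goto_joints(angles): joint-space move.
- hand.move_gripper(opening, strength=None): finger opening in m; strength is the grip in N (None keeps the last); returns when the fingers have stopped.
- bot.dwell(seconds).
- kinematics.solve_ik(position, orientation): joint angles nearest the present ones, or None.
- get_obs(): the state.
- vision.read_camera(name): name is "scene" or "top" or "wrist"; returns a dict with "frame" (420x560x3 uint8, red, green, blue), "intrinsics" (3x3 intrinsics, pixels), "view" (4x4, takes a point from world to camera coordinates). Camera axes: x right, y down, z forward; pixel columns grow to the right and rows downward; lengths in m; the calibration is good to about 2 mm. A picture is of the moment at which its call begins. There is no depth.
A pose or a line that the arm cannot do raises bot.IKError and nothing moves.
- hand_in(): hands the job in; it is judged then, once.
The state is a dict: "time_s": time; "joint_pos": joint angles; "joint_vel": joint speeds; "joint_efforts": joint torques, N m; "position": TCP position; "orientation": TCP orientation; "wrist_force": force on the tool from outside, world axes, zero at the start; "ft_torque": the same for the moment, N m; "gripper_width": finger opening in m; "grip_force": force on a finger pad.
Only numpy, scipy, OpenCV 4.12 (cv2) and the standard library are available. Lean on these libraries where they do the work, as an engineer would, in place of code of your own. Each camera call takes 0.05 s, during which the arm holds its last target. There are 200 camera calls.

TASK

One of the three clips that hold glaze test tiles in the rack has lost its spring: find it by drawing lightly on each tile, with about 4 N (a sound clip holds against that, the tired one lets its tile slide), and leave the tiles of the two sound clips fully home. Move the loose tile to the empty spare clip and press it gently home against its stop, then lift the tired clip out of the rack and put it in the white bowl, without disturbing the cones and the stamp that stand by.

Things in the scene. Friction and masses are not known exactly. Their poses are not given: they have to be found in the camera images.
- rack: Wooden rack fixed to the table: base board 300 x 100 x 10 mm, on it a rail 280 x 46 mm, top 46 mm above the table. Origin: centre of the underside; y along the rail, z up, tiles stick out towards -x (robot's side). Sockets at x 0, y -108, -36, 36, 108 mm hold clip_1 to clip_4.
- clip_1: Beech spring clip at y -108 mm, holds tile_1. All four are alike, 114 x 34 mm, 0.1 kg. Origin: foot of the neck, on the rail's top; axes as the rack's, mouth towards -x. Sound spring: presses with 6 N, tile slides at 6 to 9 N; tired: 1 N, slides at 1 to 2 N (plus friction if the tile is pressed down). Which of clip_1, 2, 3 is tired is drawn each time; nothing shows it.
- clip_2: Clip at y -36 mm, holds tile_2. Shape of each, in mm of its frame: rigid lower jaw, top z 24, 34 wide from x -44, with a tongue 24 wide in front (x -70 to -43); two posts at x -18 stop the tile; hollow tail, x -18 to 44, z 14 to 38, flat sides 34 apart: grasp here from above at x 7, z about 30. Neck 20 wide below z 14.
- clip_3: Clip at y 36 mm, holds tile_3. Shape of each, in mm of its frame: sprung upper jaw over the lower one, hinged at x 2, z 30; lip 30 wide, front at x -45, top z 42, flared underneath, presses at x -29 to -23; thumb lever 18 wide rises over the tail to z 52. A tang 16 x 12, 28 long, stands loosely in the socket: the clip lifts straight out.
- clip_4: The spare clip at y 108 mm: empty, always sound, like the others. Shut jaws: 5 mm gap at the lip, flaring to 11 mm at the mouth. A tile goes in level along the tongue, from a start 36 mm in front of home (clear of the lip) until the posts stop it; takes 10 to 20 N, more if the hand bears down on the tongue, so ease it up as it pushes.
- tile_1: Fired test tile 55 x 38 x 7 mm, 0.03 kg. Origin: centre of its underside, x along its length, z up. Starts level in clip_1, home against the posts: origin at x -46, y 0, z 24 mm in that clip's frame. Outer end stands 28 mm clear of the upper lip; grasp it from above by the long edges (38 mm) about 58 mm in front of the clip's origin; finger tips may reach 20 mm below it.
- tile_2: Fired test tile 55 x 38 x 7 mm, 0.03 kg. Origin: centre of its underside, x along its length, z up. Starts level in clip_2, home against the posts: origin at x -46, y 0, z 24 mm in that clip's frame. Outer end stands 28 mm clear of the upper lip; grasp it from above by the long edges (38 mm) about 58 mm in front of the clip's origin; finger tips may reach 20 mm below it.
- tile_3: Fired test tile 55 x 38 x 7 mm, 0.03 kg. Origin: centre of its underside, x along its length, z up. Starts level in clip_3, home against the posts: origin at x -46, y 0, z 24 mm in that clip's frame. Outer end stands 28 mm clear of the upper lip; grasp it from above by the long edges (38 mm) about 58 mm in front of the clip's origin; finger tips may reach 20 mm below it.
- bowl: White ceramic bowl for rejected clips, 125 mm across the rim, 60 mm high, inner floor 9 mm above the table, loose on the table at the left. Origin: centre of the underside.
- cones: Bystander: witness cones in a clay pat 22 x 70 mm, 62 mm high, loose, behind the rack. Origin: centre of the underside. Not to be disturbed.
- stamp: Bystander: turned wooden stamp, 26 mm across, 60 mm high, standing loose near the table's front edge. Origin: centre of the underside. Not to be disturbed.

How it is judged:
By the outcome, as a careful person would: the job done as asked, in the order asked, and still so for the second after the job is handed in, with the robot touching nothing.
It also fails if it takes over 67 s, if anything falls off the work surface, if the arm or the gripper's body presses on something with over 40 N, if the wrist force passes 120 N, or if a joint passes its speed limit or range.

## Working session

There is one attempt and no reset: what is moved stays moved. The work goes in short steps, each a Python script; the robot and the scene stay as the last script left them, time stands still between calls to the robot, and variables do not carry over. Pictures are saved under pics/ and viewed, at most 10 in all, crops included, and the job is handed in when it is done.

```bash
mkdir -p pics; python3 - <<'E'
from workcell import bot,hand,get_obs,vision
import cv2,numpy as np
for n in("top","scene"):
    c=vision.read_camera(n);np.savez(f"pics/{n}0.npz",**c)
    cv2.imwrite(f"pics/{n}0.png",c["frame"][:,:,::-1]);print(n,c["intrinsics"].tolist(),np.round(c["view"],4).tolist())
o=get_obs();print(o["time_s"],o["orientation"],o["wrist_force"],o["gripper_width"])
E
```

```text
top [[495.83145430135073, 0.0, 277.0943272914645], [0.0, 495.83145430135073, 215.82472766368733], [0.0, 0.0, 1.0]] [[-0.0161, -0.9999, 0.0004, -0.0564], [-0.9921, 0.0159, -0.1245, 0.5585], [0.1245, -0.0024, -0.9922, 1.1322], [0.0, 0.0, 0.0, 1.0]]
scene [[395.0125569311008, 0.0, 275.3548202549135], [0.0, 395.0125569311008, 204.14815897990147], [0.0, 0.0, 1.0]] [[0.4947, -0.8687, -0.0263, -0.3294], [-0.3381, -0.1645, -0.9266, 0.2641], [0.8006, 0.4673, -0.375, 0.6392], [0.0, 0.0, 0.0, 1.0]]
0.1 [ 9.93462969e-01  1.14152982e-01 -7.04125732e-05 -6.49650584e-04] [-0.53461235 -0.04980995  0.38444942] 0.08538136899915441
```

View pics/top0.png

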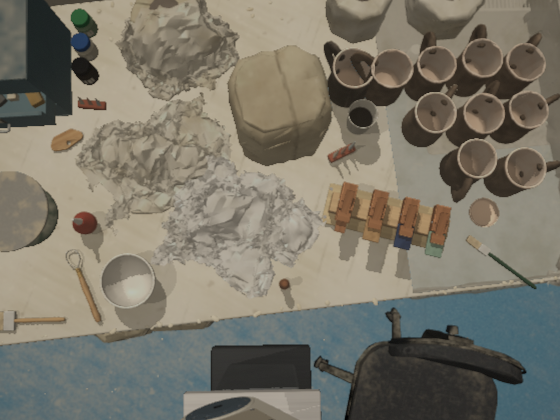

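View pics/scene0.png

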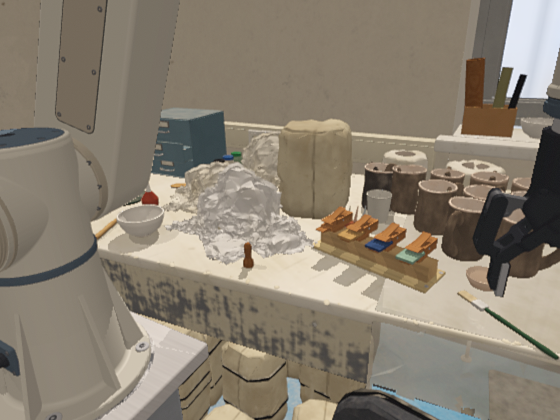

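The top view shows the spare clip at about (345,203), then clips 3, 2 and 1 at x≈377, 407 and 438. The bowl is at (128,280), the stamp at (284,284) and the cones at (342,152). I'll enlarge the rack.

```bash
cat > h.py <<'E'
import numpy as np,cv2
from scipy.spatial.transform import Rotation as R
def ray(c,u,v,z):
    V=c["view"];o=-V[:3,:3].T@V[:3,3];d=V[:3,:3].T@np.linalg.solve(c["intrinsics"],[u,v,1.]);return o+d*(z-o[2])/d[2]
def px(c,p):
    q=c["intrinsics"]@(c["view"]@np.r_[p,1])[:3];return q[:2]/q[2]
E
python3 - <<'E'
from h import *
c=np.load("pics/top0.npz");f=c["frame"]
cv2.imwrite("pics/crop.png",cv2.resize(f[170:265,315:465],None,fx=5.3,fy=5.3,interpolation=cv2.INTER_CUBIC)[:,:,::-1])
for n,u,v,z in[("bowl",128,281,.06),("stamp",284.5,284,.06),("cones",342,152,.03)]:print(n,ray(c,u,v,z))
hsv=cv2.cvtColor(f,cv2.COLOR_RGB2HSV)
for n,(u,v) in dict(t3=(372,233),t2=(403,240),t1=(436,248)).items():print(n,f[v,u],hsv[v,u])
E
```

```text
bowl [0.41102895 0.27479128 0.06      ]
stamp [ 0.3985951  -0.07954128  0.06      ]
cones [ 0.71019275 -0.22377185  0.03      ]
t3 [142 111  75] [ 16 120 142]
t2 [55 60 75] [113  68  75]
t1 [102 115  95] [ 50  44 115]
```

View pics/crop.png

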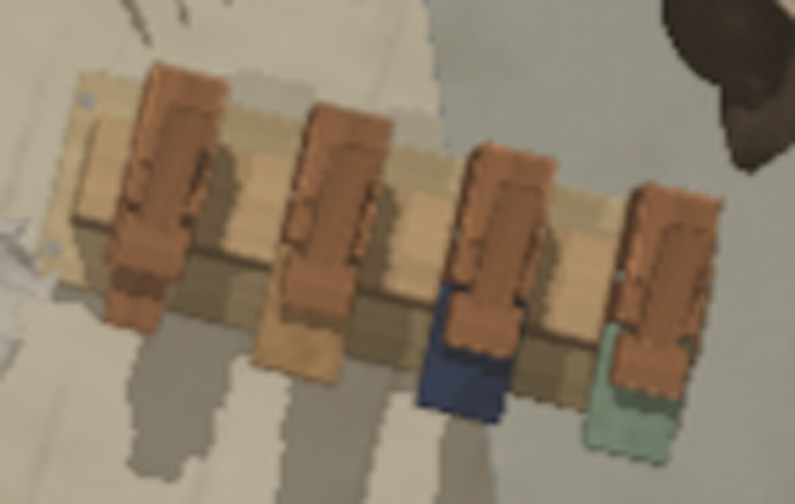

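The crop shows the four clips and three tiles clearly: clip 4 empty, ochre tile 3 front edge at (253,364)-(338,383), navy tile 2 at (418,405)-(500,423) and celadon tile 1 at (584,448)-(667,465). I'll fit the rack pose to those corners.

```bash
python3 - <<'E'
from h import *
from scipy.optimize import least_squares
c=np.load("pics/top0.npz")
Y={1:-.108,2:-.036,3:.036,4:.108}
P=[];W=[]
def add(k,x,h,z,l,r):
    for s,(a,b) in((1,l),(-1,r)):
        P.append([x,Y[k]+s*h]);W.append(ray(c,(a+.5)/5.3-.5+315,(b+.5)/5.3-.5+170,z)[:2])
for k,l,r in[(4,(153,63),(228,80)),(3,(315,103),(392,122)),(2,(477,144),(555,160)),(1,(641,184),(721,203))]:add(k,.044,.017,.084,l,r)
for k,l,r in[(3,(253,364),(338,383)),(2,(418,405),(500,423)),(1,(584,448),(667,465))]:add(k,-.0735,.019,.077,l,r)
add(4,-.07,.012,.07,(105,320),(155,333))
P=np.array(P);W=np.array(W)
def T(q,P):
    a=q[2];return P@np.array([[np.cos(a),np.sin(a)],[-np.sin(a),np.cos(a)]])+q[:2]
s=least_squares(lambda q:(T(q,P)-W).ravel(),[.55,-.3,0]);print(s.x,np.degrees(s.x[2]));print((np.round((T(s.x,P)-W)*1000,1)).tolist())
f=c["frame"];g=cv2.resize(f[170:265,315:465],None,fx=5.3,fy=5.3)[:,:,::-1]
np.save("rack.npy",s.x)
# scene check
c2=np.load("pics/scene0.npz");g=c2["frame"][180:300,300:460,::-1];g=cv2.resize(g,None,fx=5,fy=5,interpolation=cv2.INTER_CUBIC)
for p,w in zip(P,T(s.x,P)):
    z=.084 if p[0]>0 else(.077 if p[0]<-.071 else .07)
    u=px(c2,[*w,z]);u=((u-[300,180]+.5)*5-.5).astype(int);cv2.circle(g,tuple(map(int,u)),4,(0,255,0),1)
cv2.imwrite("pics/sc.png",g)
E
```

```text
[ 0.5543137  -0.32667178 -0.25705852] -14.728368203248959
[[1.0, 0.4], [0.3, -0.6], [1.2, -0.4], [1.3, -0.7], [1.8, -1.5], [0.6, -1.4], [1.9, -2.0], [1.9, -1.3], [-0.9, 1.9], [-1.9, 0.9], [-0.7, 1.7], [-2.1, -0.6], [0.4, 1.6], [-1.5, -0.4], [-1.5, 2.3], [-1.7, 0.3]]
```

View pics/sc.png

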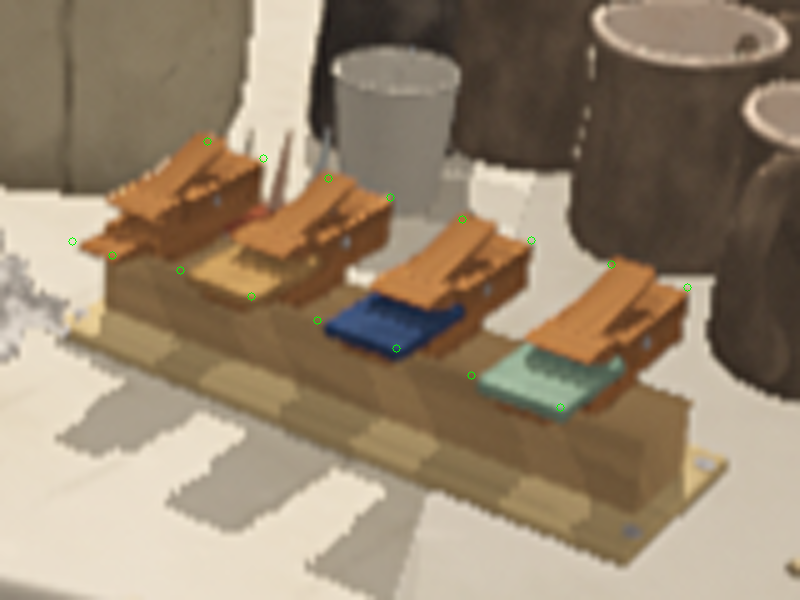

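The scene view matches the fit to about 1.5 px, with the tile fronts a little inside the dots. I'll move to hover and refine the fit from the wrist camera.

```bash
cat >> h.py <<'E'
from workcell import bot,hand,get_obs,vision
q=np.load("rack.npy")
def w(x,y,z):
    a=q[2];return np.array([q[0]+x*np.cos(a)-y*np.sin(a),q[1]+x*np.sin(a)+y*np.cos(a),z])
def quat(a=None):
    a=q[2] if a is None else a
    return R.from_matrix([[np.cos(a),np.sin(a),0],[np.sin(a),-np.cos(a),0],[0,0,-1]]).as_quat()
def frc():
    o=get_obs();F=o["wrist_force"];a=q[2];return np.array([F[0]*np.cos(a)+F[1]*np.sin(a),-F[0]*np.sin(a)+F[1]*np.cos(a),F[2]])
Y={1:-.108,2:-.036,3:.036,4:.108}
E
python3 - <<'E'
from h import *
bot.reach(w(-.06,-.01,.33),quat())
hand.move_gripper(.056,20)
c=vision.read_camera("wrist");np.savez("pics/wr.npz",**c);o=get_obs();print(o["time_s"],o["position"],w(-.06,-.01,.33),frc())
g=c["frame"][:,:,::-1].copy()
for k in Y:
    for p in[(.044,.017,.084),(.044,-.017,.084)]+([(-.0735,.019,.077),(-.0735,-.019,.077)]if k<4 else[(-.07,.012,.07),(-.07,-.012,.07)]):
        u=px(c,w(p[0],Y[k]+p[1],p[2]));cv2.circle(g,(int(u[0]),int(u[1])),3,(0,255,0),1);print(k,p,np.round(u,1))
cv2.imwrite("pics/wr.png",cv2.resize(g,(784,588),interpolation=cv2.INTER_CUBIC))
E
```

```text
2.25 [ 0.49364718 -0.32127631  0.32996429] [ 0.49374281 -0.32108899  0.33      ] [-0.28635903 -0.32092879  0.8255089 ]
1 (0.044, 0.017, 0.084) [347.9  90.7]
1 (0.044, -0.017, 0.084) [377.1  90.6]
1 (-0.0735, 0.019, 0.077) [338.9 187.6]
1 (-0.0735, -0.019, 0.077) [368.  187.6]
2 (0.044, 0.017, 0.084) [286.1  90.7]
2 (0.044, -0.017, 0.084) [315.3  90.7]
2 (-0.0735, 0.019, 0.077) [283.9 187.7]
2 (-0.0735, -0.019, 0.077) [312.9 187.6]
3 (0.044, 0.017, 0.084) [224.4  90.8]
3 (0.044, -0.017, 0.084) [253.5  90.8]
3 (-0.0735, 0.019, 0.077) [228.8 187.7]
3 (-0.0735, -0.019, 0.077) [257.9 187.7]
4 (0.044, 0.017, 0.084) [162.7  90.9]
4 (0.044, -0.017, 0.084) [191.8  90.9]
4 (-0.07, 0.012, 0.07) [180.5 183.9]
4 (-0.07, -0.012, 0.07) [198.6 183.9]
```

View pics/wr.png

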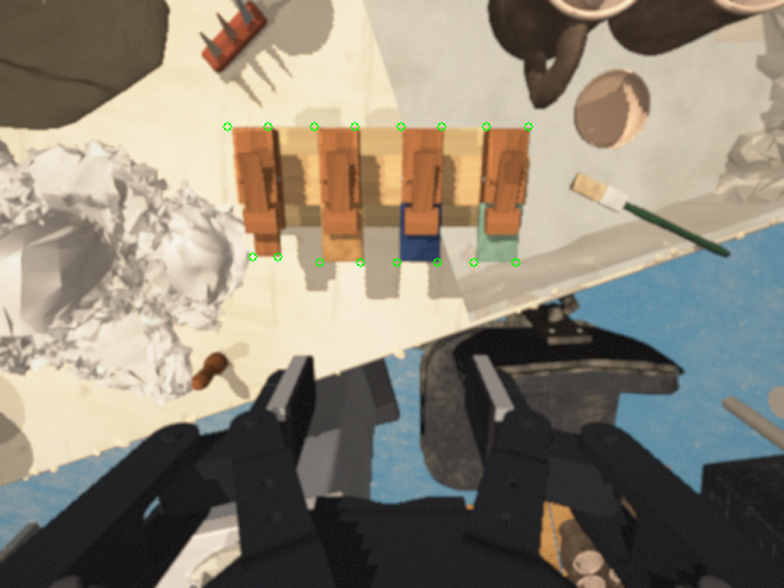

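The wrist view shows the tile fronts at row ~262 (784-px scale), about 2 px right of the dots. The tail dots are off by a height effect. I'll refine on the tile masks only.

```bash
python3 - <<'E'
from h import *
c=np.load("pics/wr.npz");f=cv2.GaussianBlur(c["frame"],(3,3),0).astype(int)
hsv=cv2.cvtColor(f.astype(np.uint8),cv2.COLOR_RGB2HSV)
pts=[]
for k,cc,lo,hi in((3,243,(12,100,60),(24,255,255)),(2,299,(105,70,20),(125,255,255)),(1,354,(50,25,60),(90,255,255))):
    m=cv2.inRange(hsv,lo,hi);s=np.zeros_like(m);s[140:200,cc-30:cc+30]=m[140:200,cc-30:cc+30]
    n,l,st,ce=cv2.connectedComponentsWithStats(s);i=1+st[1:,4].argmax();b=l==i
    rows=[r for r in range(171,184) if b[r].sum()>20]
    L=np.median([np.where(b[r])[0].min() for r in rows])-.5;Rr=np.median([np.where(b[r])[0].max() for r in rows])+.5
    bot_=np.median([np.where(b[:,x])[0].max() for x in range(int(L)+4,int(Rr)-3)])+.5
    fr=ray(c,(L+Rr)/2,bot_,.077);l_=ray(c,L,178,.077);r_=ray(c,Rr,178,.077)
    e=fr-w(-.0735,Y[k],.077);a=q[2]
    print(k,L,Rr,bot_,"width",np.linalg.norm(l_-r_),"err rack x,y mm",1000*(e[0]*np.cos(a)+e[1]*np.sin(a)),1000*(-e[0]*np.sin(a)+e[1]*np.cos(a)),hsv[178,cc])
E
```

```text
3 229.5 258.5 186.5 width 0.03755011062157095 err rack x,y mm 1.5885885532620379 -0.9411029009784638 [ 15 150 208]
2 286.5 312.5 185.5 width 0.03365264886520776 err rack x,y mm 2.862193619762626 -1.395707681988742 [110 121  97]
1 341.5 367.5 185.5 width 0.03363980554249762 err rack x,y mm 2.800534672639834 -1.1225130216410735 [ 52  50 173]
```

```bash
cat >> h.py <<'E'
def shiftq(dx,dy):
    p=w(dx,dy,0);n=q.copy();n[:2]=p[:2];np.save("rack.npy",n)
def test(k,gx=-.059,gz=.0725):
    bot.reach(w(gx,Y[k],.17),quat());hand.move_gripper(.056,20)
    bot.servo_line(w(gx,Y[k],gz),velocity=.12);f00=frc()
    hand.move_gripper(.03,20);f0=frc();log=[]
    verdict=None
    for i in range(1,29):
        bot.servo_line(w(gx-i*.00025,Y[k],gz),velocity=.01);F=frc()-f0;log.append(round(-F[0],1) if 0 else np.round(F,1).tolist())
        if abs(F[0])>=3.8: verdict="sound";break
    else: verdict="loose"
    bot.servo_line(w(gx,Y[k],gz),velocity=.02);f1=frc()-f0
    o=get_obs();print(k,verdict,i,"grip bias",np.round(f0-f00,1),"back",np.round(f1,1),o["gripper_width"],o["time_s"]);print(log)
    hand.move_gripper(.056);bot.servo_line(w(gx,Y[k],.17),velocity=.2)
    return verdict
E
python3 - <<'E'
import h; h.shiftq(.0018,-.0011)
E
python3 - <<'E'
from h import *
test(1);c=vision.read_camera("top");np.savez("pics/top1.npz",**c);print(get_obs()["time_s"])
E
```

```text
1 sound 5 grip bias [ 0.7 -0.4  2.4] back [ 0.7 -2.   1.8] 0.03755320114363914 6.0
[[0.7, 0.6, 2.1], [1.4, -0.6, 3.2], [2.9, -0.3, 1.2], [3.5, -0.2, 0.7], [4.1, -0.6, -0.2]]
7.0
```

```bash
python3 - <<'E'
from h import *
test(2);test(3);c=vision.read_camera("wrist");np.savez("pics/w2.npz",**c);print(get_obs()["time_s"])
cv2.imwrite("pics/w2.png",c["frame"][:,:,::-1])
E
```

```text
2 sound 4 grip bias [-1.1 -1.3  2.4] back [ 1.  -0.8  1.9] 0.03729569917507129 10.1167
[[1.6, -0.1, 3.1], [2.6, 0.5, 2.8], [3.7, -0.1, 1.0], [4.5, 0.1, 0.6]]
3 sound 3 grip bias [-0.  -0.9  1.9] back [ 1.6 -1.4  3.6] 0.03753987927712708 13.9333
[[0.9, -1.4, 1.3], [3.0, -0.2, 2.7], [4.0, -1.1, 3.0]]
14.9417
```

View pics/w2.png

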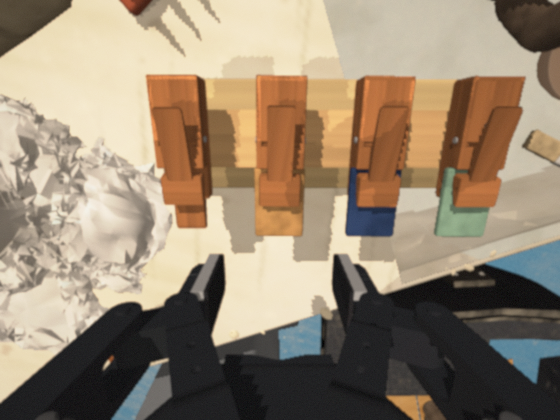

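All three held, but readings taken straight after each step carry transients and down-pressure, so they don't separate the clips. I'll repeat the draw with settled, averaged readings and the vertical load eased off.

```bash
cat >> h.py <<'E'
def avg(n=4):
    r=[]
    for _ in range(n): bot.dwell(.02);r.append(frc())
    return np.mean(r,0)
def test2(k,gx=-.059,gz=.0725,lift=.125,target=4.0):
    bot.servo_line(w(gx,Y[k],lift),velocity=.2);t0=get_obs()["time_s"]
    bot.servo_line(w(gx,Y[k],gz),velocity=.12);bot.dwell(.1);f00=avg()
    hand.move_gripper(.03,20);z=gz;d=0;log=[];verdict="loose"
    for i in range(26):
        F=avg(3)-f00;log.append((round(d*1e3,2),round((z-gz)*1e3,2),*np.round(F,1).tolist()))
        if F[0]>=target and abs(F[2])<2: verdict="sound";break
        if d>.0035: break
        if F[2]>.8: z+=.00015
        elif F[2]<-.8: z-=.00015
        if abs(F[2])<2: d+=.0003
        bot.servo_line(w(gx-d,Y[k],z),velocity=.01)
    o=get_obs();print(k,verdict,o["time_s"]-t0);print(*log,sep="\n")
    return verdict,d,z
E
python3 - <<'E'
from h import *
v,d,z=test2(3)
print(get_obs()["position"],get_obs()["time_s"])
E
```

```text
3 loose 5.8916
(0.0, 0.0, -1.0, -0.8, 3.9)
(0.0, 0.15, -0.7, -0.4, 4.1)
(0.0, 0.3, -0.2, -1.0, 3.3)
(0.0, 0.45, 0.9, -0.8, 2.2)
(0.0, 0.6, 1.3, -1.0, 1.4)
(0.3, 0.75, 1.4, -0.7, 1.3)
(0.6, 0.9, 0.5, 0.1, 0.4)
(0.9, 0.9, 1.5, -0.3, 0.3)
(1.2, 0.9, 0.7, -0.1, -0.6)
(1.5, 0.9, 0.8, -0.4, -0.5)
(1.8, 0.9, 0.9, 0.1, -0.4)
(2.1, 0.9, 1.4, -0.4, -0.9)
(2.4, 0.75, 0.9, 0.4, -0.3)
(2.7, 0.75, 1.6, 0.3, 0.2)
(3.0, 0.75, 1.1, -0.2, -0.3)
(3.3, 0.75, 0.5, -0.1, -0.1)
(3.6, 0.75, 0.9, -0.1, 0.0)
[ 0.50435227 -0.27745551  0.07325139] 21.2083
```

Clip 3 is the tired one: its tile slid 3.6 mm at about 1 N. I'm already holding tile 3, so I'll draw it out and carry it to clip 4.

```bash
python3 - <<'E'
from h import *
gx=-.059;z=.07325
hand.move_gripper(.03,80)
bot.servo_line(w(gx-.043,Y[3],z),velocity=.06)
bot.servo_line(w(gx-.043,Y[3],.115),velocity=.15)
bot.servo_line(w(gx-.038,Y[4],.115),velocity=.15)
bot.dwell(.15);f0=avg();print("air",f0)
bot.servo_line(w(gx-.038,Y[4],.085),velocity=.12);print(np.round(avg(2)-f0,1))
bot.servo_line(w(gx-.038,Y[4],z+.001),velocity=.05);print(np.round(avg()-f0,1))
np.save("f0.npy",f0)
c=vision.read_camera("wrist");o=get_obs();print(o["gripper_width"],o["time_s"],o["position"])
cv2.imwrite("pics/w3.png",c["frame"][:,:,::-1])
E
```

```text
air [-0.28917958 -0.04707509 -0.15397252]
[0.3 0.6 0.6]
[-0.3  0.   0. ]
0.036127457652797394 24.425 [ 0.48948526 -0.19906997  0.07435273]
```

View pics/w3.png

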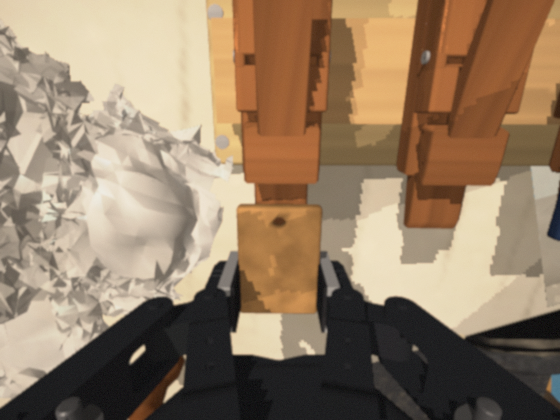

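The tile is held straight over the clip 4 tongue (tile columns 237-321, lip 246-319), about 1 mm to the left. I'll correct that and push in.

```bash
python3 - <<'E'
from h import *
f0=np.load("f0.npy");gx=-.059;z=.07425;d=-.038;y=Y[4]-.001;log=[];hist=[]
for i in range(70):
    bot.servo_line(w(gx+d,y,z),velocity=.03);F=avg(1)-f0;log.append((round(d*1e3,1),round(z*1e3,2),*np.round(F,1).tolist()))
    if F[2]>1.5: z+=.0002
    elif F[2]<-1.5: z-=.0002
    if (d>-.004 and F[0]<-25) or F[0]<-45 or d>.004: break
    d+=.0015 if d<-.024 else (.001 if d<-.005 else .0004)
bot.dwell(.1);print(*log,sep="\n");o=get_obs();print(avg()-f0,o["gripper_width"],o["time_s"],d,y,z)
c=vision.read_camera("wrist");cv2.imwrite("pics/w4.png",c["frame"][:,:,::-1])
E
```

```text
(-38.0, 74.25, 1.2, -0.2, -0.1)
(-36.5, 74.25, 0.4, -0.6, -0.1)
(-35.0, 74.25, -0.0, 0.2, -0.3)
(-33.5, 74.25, -0.7, 0.2, -0.1)
(-32.0, 74.25, 0.3, -0.2, -0.5)
(-30.5, 74.25, -0.6, -0.3, -0.8)
(-29.0, 74.25, 0.4, -1.1, 0.1)
(-27.5, 74.25, -0.8, 0.2, -0.3)
(-26.0, 74.25, 0.3, 0.6, -1.5)
(-24.5, 74.25, -0.5, -0.2, -0.3)
(-23.0, 74.25, -0.3, -0.4, -0.9)
(-22.0, 74.25, 0.2, 0.4, -0.1)
(-21.0, 74.25, 0.3, 0.5, -0.3)
(-20.0, 74.25, 0.5, 0.1, 0.0)
(-19.0, 74.25, 0.1, -0.6, -0.5)
(-18.0, 74.25, 0.4, -0.0, -0.0)
(-17.0, 74.25, 0.7, 0.2, -0.7)
(-16.0, 74.25, 0.4, -1.0, -0.7)
(-15.0, 74.25, 0.4, 1.0, -0.1)
(-14.0, 74.25, 0.4, 0.3, -0.4)
(-13.0, 74.25, -0.8, -0.2, 0.2)
(-12.0, 74.25, -4.5, -0.1, 1.5)
(-11.0, 74.45, -6.9, 0.1, 2.7)
(-10.0, 74.65, -9.0, -0.6, 3.7)
(-9.0, 74.85, -10.2, 0.6, 4.3)
(-8.0, 75.05, -10.9, -0.2, 3.8)
(-7.0, 75.25, -12.4, 0.5, 3.5)
(-6.0, 75.45, -11.7, -0.2, 3.9)
(-5.0, 75.65, -7.1, -0.1, 0.1)
(-4.6, 75.65, -7.6, -0.1, 0.5)
(-4.2, 75.65, -6.9, 0.6, 0.7)
(-3.8, 75.65, -7.1, 0.2, 1.7)
(-3.4, 75.85, -7.7, -0.7, 0.8)
(-3.0, 75.85, -7.3, 0.6, 0.2)
(-2.6, 75.85, -7.7, 0.2, 1.1)
(-2.2, 75.85, -7.5, 0.9, 1.3)
(-1.8, 75.85, -6.8, 0.7, 1.1)
(-1.4, 75.85, -6.8, 0.5, -0.4)
(-1.0, 75.85, -7.6, -0.2, 0.9)
(-0.6, 75.85, -7.0, 0.3, -0.3)
(-0.2, 75.85, -7.7, 0.8, -0.3)
(0.2, 75.85, -7.3, 0.1, 0.3)
(0.6, 75.85, -6.9, -0.4, 0.7)
(1.0, 75.85, -7.0, -0.0, 0.2)
(1.4, 75.85, -7.4, -0.6, 1.2)
(1.8, 75.85, -7.0, 0.6, -0.0)
(2.2, 75.85, -7.1, 0.2, -0.8)
(2.6, 75.85, -7.8, -0.7, 0.2)
(3.0, 75.85, -6.5, 1.3, 0.7)
(3.4, 75.85, -6.9, 0.2, 0.5)
(3.8, 75.85, -7.8, 0.5, -0.9)
(4.2, 75.85, -7.2, -0.2, 0.7)
[-7.19043559 -0.11634536 -0.01986782] 0.035960671582464694 38.3917 0.004200000000000029 0.107 0.07585000000000004
```

View pics/w4.png

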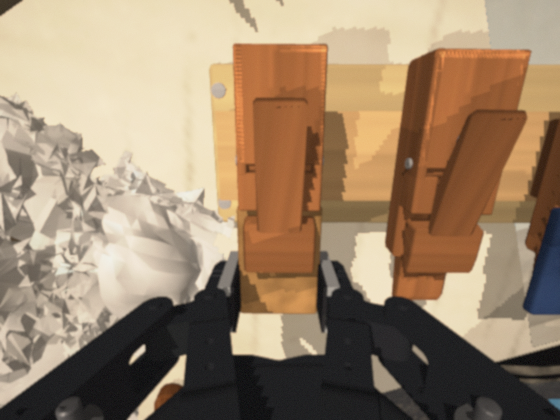

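Tile 4's outer end (row 313) is about level with home tile 2 (row ~314), but there's no stop force yet. I'll push on gently until the posts answer.

```bash
python3 - <<'E'
from h import *
f0=np.load("f0.npy");gx=-.059;z=.07585;d=.0042;y=Y[4]-.001
while d<.011:
    d+=.0006;bot.servo_line(w(gx+d,y,z),velocity=.02);F=frc()-f0;print(round(d*1e3,1),np.round(F,1))
    if F[0]<-14: break
bot.dwell(.1);print(frc()-f0,get_obs()["time_s"])
E
```

```text
4.8 [-8.4  0.2  0.9]
5.4 [-11.4   0.2   2.4]
6.0 [-13.   -0.1   5. ]
6.6 [-13.8   0.4   5.9]
7.2 [-16.5  -0.5   7. ]
[-17.96312199  -0.17262232   6.99970919] 39.8583
```

The posts answered: force rose from 7 to 18 N. I'll release, then take out the tired clip 3 and carry it to the bowl.

```bash
python3 - <<'E'
from h import *
hand.move_gripper(.056)
gx=-.059+.0072
bot.servo_line(w(gx,Y[4]-.001,.135),velocity=.2)
y=Y[3]-.001
bot.servo_line(w(.006,y,.135),velocity=.2)
c=vision.read_camera("top");np.savez("pics/top2.npz",**c)
f0=frc()
bot.servo_line(w(.006,y,.074),velocity=.1);print(np.round(frc()-f0,1))
hand.move_gripper(.02,60);o=get_obs();print("grip",np.round(frc()-f0,1),o["gripper_width"],o["time_s"])
bot.servo_line(w(.006,y,.08),velocity=.04);print(np.round(frc()-f0,1))
bot.servo_line(w(.006,y,.115),velocity=.08);print(np.round(frc()-f0,1))
bot.servo_line(w(.006,y,.33),velocity=.25);o=get_obs();print(np.round(frc()-f0,1),o["gripper_width"],o["time_s"])
c=vision.read_camera("top");np.savez("pics/top3.npz",**c)
c2=vision.read_camera("wrist")
a=cv2.resize(c["frame"][170:265,315:465],(600,380),interpolation=cv2.INTER_CUBIC)
b=cv2.resize(c2["frame"],(280,210));g=np.zeros((600,800,3),np.uint8);g[:380,:600]=a;g[385:595,:280]=b
g[385:565,300:700]=cv2.resize(c["frame"][235:325,60:260],(400,180))
cv2.imwrite("pics/v.png",g[:,:,::-1])
E
```

```text
[-0.9 -1.7  1.7]
grip [-1.4 -0.6  8.4] 0.03277480841930274 42.375
[ 0.8 -1.6  2. ]
[-0.4 -0.8  0.9]
[-0.6 -0.3  0.3] 0.0329393433048357 44.275
```

View pics/v.png

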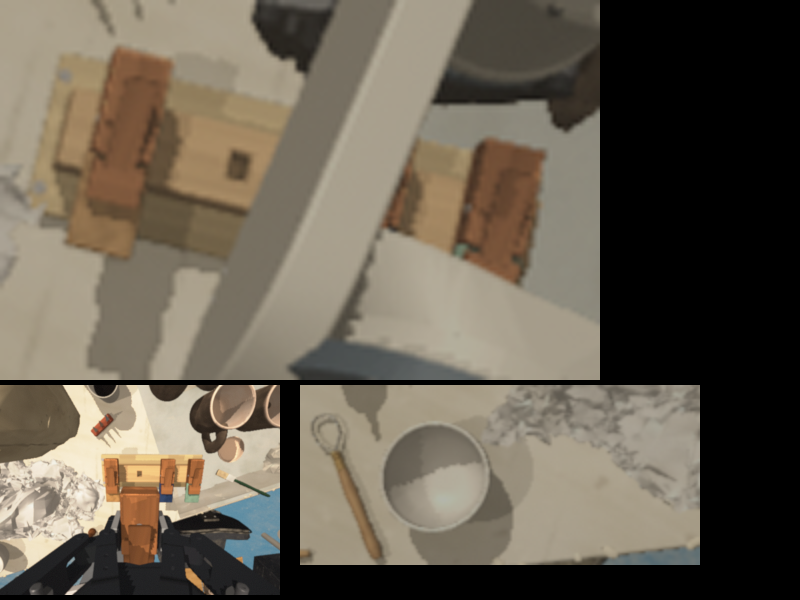

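The socket at (238,165) is empty and the clip is in hand. Tile 3 sits home in clip 4, with a visible end matching the others, and the bowl centre is confirmed at (128,281). Now to place the clip.

```bash
python3 - <<'E'
from h import *
from workcell import kinematics
C=np.array([.411,.274]);a=.6;p=C+.020*np.array([np.cos(a),np.sin(a)])
print(kinematics.solve_ik([*p,.35],quat(a)))
pos=get_obs()["position"];bot.servo_line([pos[0],pos[1],.37],velocity=.2)
bot.reach([*p,.37],quat(a));print(get_obs()["time_s"])
bot.servo_line([*p,.15],velocity=.2);bot.dwell(.1);f0=frc()
z=.15
for z in(.11,.09,.083,.079,.076,.073,.070):
    bot.servo_line([*p,z],velocity=.1 if z>.085 else .04);F=frc()-f0;print(z,np.round(F,1))
    if F[2]>4: break
c=vision.read_camera("top")
hand.move_gripper(.05);bot.dwell(.15)
bot.servo_line([*p,.13],velocity=.08);o=get_obs();print(o["time_s"],o["gripper_width"])
bot.servo_line([*p,.32],velocity=.25)
bot.goto_joints(np.array(o["joint_pos"])*0+np.r_[o["joint_pos"][0]-.75,get_obs()["joint_pos"][1:]])
c=vision.read_camera("top");c2=vision.read_camera("scene");o=get_obs();print(o["time_s"])
np.savez("pics/top4.npz",**c)
g=np.zeros((600,800,3),np.uint8);g[:380,:600]=cv2.resize(c["frame"][170:265,315:465],(600,380),interpolation=cv2.INTER_CUBIC)
g[385:595,:400]=cv2.resize(c["frame"][225:330,60:260],(400,210));g[385:595,405:800]=cv2.resize(c2["frame"][150:290,60:323],(395,210))
cv2.imwrite("pics/v2.png",g[:,:,::-1])
E
```

```text
[ 5.85550930e-01  9.07594149e-02  1.74101642e+00 -4.44089210e-16
  1.30981682e+00  1.55634726e+00]
46.8667
0.11 [-0.4 -0.1  1. ]
0.09 [-0.9 -0.6  0.1]
0.083 [-0.6  0.9  0.9]
0.079 [-0.8  0.4  0.4]
0.076 [ 1.   0.  -0.4]
0.073 [-0.3 -0.5  0.3]
0.07 [-0.7 -1.2 -0.5]
51.85 0.04972986160857728
54.2583
```

View pics/v2.png

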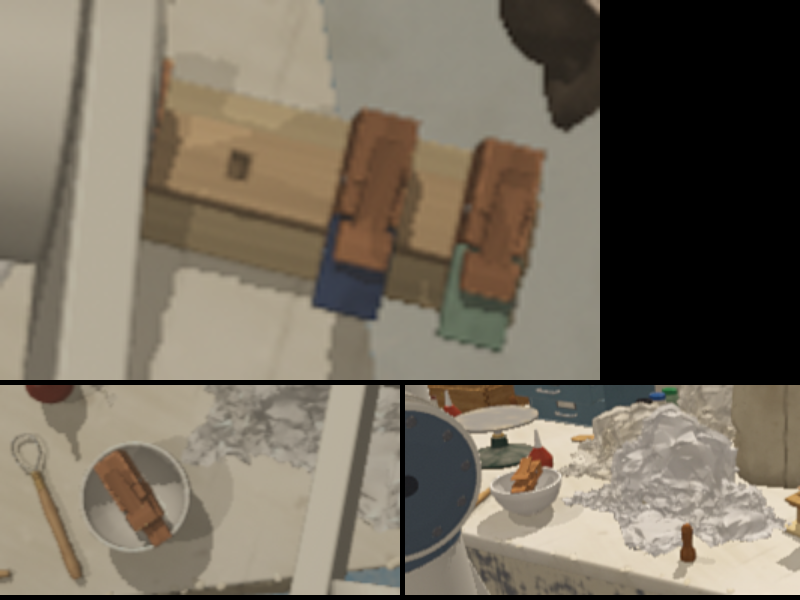

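The clip rests inside the bowl at about (135,498), and tiles 1 and 2 look home. I'll do a numeric before/after check on those tiles and the bystanders, then hand in if it's clean.

```bash
python3 - <<'E'
from h import *
from workcell import hand_in
A=np.load("pics/top0.npz")["frame"];B=np.load("pics/top4.npz")["frame"];ok=True
for n,(r,cc,lo,hi) in dict(t2=((220,255),(390,416),(100,50,20),(130,255,255)),t1=((225,262),(420,448),(40,25,50),(90,255,255)),stamp=((270,300),(274,296),(0,90,20),(15,255,160))).items():
    v=[]
    for f in(A,B):
        m=cv2.inRange(cv2.cvtColor(f[r[0]:r[1],cc[0]:cc[1]],cv2.COLOR_RGB2HSV),lo,hi);M=cv2.moments(m,True);v.append((M["m00"],M["m10"]/M["m00"],M["m01"]/M["m00"]))
    d=np.subtract(v[1],v[0]);print(n,np.round(v,2).tolist());ok&=bool(np.abs(d[1:]).max()<.5)
print("cones diff",np.abs(A[140:165,328:358].astype(int)-B[140:165,328:358]).mean())
if ok: print(hand_in())
E
```

```text
t2 [[156.0, 11.27, 21.94], [155.0, 10.95, 22.07]]
t1 [[219.0, 12.78, 23.38], [215.0, 12.52, 23.47]]
stamp [[76.0, 9.88, 13.64], [77.0, 9.82, 13.65]]
cones diff 8.345777777777778
the job is handed in; nothing more can be done
None
```

The job is handed in: clip 3 was the tired one, its tile is now home in clip 4, and the clip lies in the white bowl. Tiles 1 and 2 and the stamp measure within half a pixel of where they started; the cones were only checked by a rough image difference (8 grey levels on average), which settles nothing on its own.

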